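# Account for the pipe unions in the fitting rail

## Robot

A 7-joint arm with a two-finger parallel gripper is mounted at the origin on a cart in front of the work surface, level with it; the furniture and walls round the work are solid. World frame = base frame: x ahead of the robot, y to its left, z up, the work surface at z = 0. Lengths are in mm, angles in rad, forces in N, time in s.
With the tool pointing down it reaches from about 400 to 850 mm from the base axis. Payload 4.5 kg.
Tool frame: the origin (TCP) lies midway between the tips of the shut fingers; the grasp point (between the pads) lies 19 mm behind it; z points along the fingers, y is the line along which they close (so a half turn about z gives the same grasp; the last joint's range is limited). The gripper opens to 85 mm and grips with 20 to 120 N. Pads are 22 mm wide; open, the fingers measure 114 mm over their backs; the gripper's body (76 mm by 85 mm) begins 54 mm behind the grasp point. The pads swing forward as they close: fully open they stand 13 mm farther back than shut.
Start: joints at [-1.306, 0.689, -0.195, 1.565, 0.157, 0.902, -0.215], TCP at [142.951, 608.456, 231.317] pointing down, gripper open.
Joint ranges: [-3.01, 3.01], [-0.46, 2.08], [-1.47, 1.51], [0.13, 2.56], [-1, 4.14], [0.04, 2.09], [-2.66, 2.66]. Speed limits (rad/s): [2.57, 2.57, 3.14, 3.14, 3.14, 3.14, 3.14].

## Interface

Orientations are given as a unit quaternion [x, y, z, w].
In Python, from cell import bot gives the robot as it stands. The module is installed in compiled form; this text tells all that it offers.
- The arm moves only by the shell command python3 -m jog 'ROWS'. ROWS is 1 to 12 rows, one to a line, with the numbers parted by commas; each row has 7 numbers: the finger opening in mm, then dx, dy, dz in parts of the range, where 1.0 means 600 mm, then a rotation vector rx, ry, rz in shares of 180 degrees (1.0 is 180 degrees); each row shifts and turns the commanded pose from where the row before left it, along the tool's axes as they then stand; what a row does not reach is not made up. A row lasts 1/10 s, in which the tool goes at most 50 mm and 0.15 rad, less where a joint would pass 70% of its speed; a pose out of reach is approached as far as the arm can. The fingers move at their own pace and stop on an object; the grip force is fixed at half the most. Time passes only in rows, so rows that do not move let the fingers close. It prints the time, the measured TCP pose, the force, the opening and the grip force at its end. Shift and turn numbers lie between -1 and 1, and a call with a number outside is refused. Input that does not fit is refused with a message, and nothing moves.
- bot.observe(): the state, without advancing time (a new reading comes with each control period).
- bot.grab_frame(name): name is "scene" or "top" or "wrist"; returns a dict with "image" (400x640x3 uint8, red, green, blue), "fx", "fy", "cx", "cy" (pixels), "R" (3x3) and "t" (3): a world point X has camera coordinates R X + t. Camera axes: x right, y down, z forward; pixel columns grow to the right and rows downward; lengths in mm; the calibration is good to about 2 mm. A picture is of the moment at which its call begins. There is no depth.
- bot.close_job(): hands the job in; it is judged then, once.
The state is a dict: "clock": time; "joint_pos": joint angles; "qd": joint speeds; "tau": joint torques, N m; "eef_pos": TCP position; "eef_rot": TCP orientation; "wrist_force": force on the tool from outside, world axes, zero at the start; "torque": the same for the moment, N m; "opening": finger opening in mm; "grip_force": force on a finger pad.
Only numpy, scipy, OpenCV 4.12 (cv2) and the standard library are available. Lean on these libraries where they do the work, as an engineer would, in place of code of your own. Each camera call takes 0.05 s, during which the arm holds its last target. There are 200 camera calls.

## Task

Before the panel is closed every fitting has to be accounted for: stand the four loose pipe unions upright in the fitting rail in order of size, the largest in the largest seat down to the smallest in the smallest, each with its foot fully down on the floor of its seat. Let go of them all, and leave the relief valve and the poppet housing behind them where they are.

Things in the scene. Friction and masses are not known exactly. Their poses are not given: they have to be found in the camera images.
- union_4: Loose red pipe union, smallest of four, 28 mm tall, standing on its cone end (round spigot 12.6 mm across, flat foot). Hexagon 16 mm across flats, 18 across corners, 10 to 17 mm above the foot; threaded end above it is thinner. Grip the hexagon: flats face the body's +x and -x and every 60 degrees on. Origin: centre of the foot, z up. About 40 g.
- union_2: Loose brass-coloured pipe union, second smallest of four, 34 mm tall, standing on its cone end (round spigot 14.8 mm across, flat foot). Hexagon 19 mm across flats, 22 across corners, 12 to 20 mm above the foot; threaded end above it is thinner. Grip the hexagon: flats face the body's +x and -x and every 60 degrees on. Origin: centre of the foot, z up. About 40 g.
- union_1: Loose blue pipe union, second largest of four, 39 mm tall, standing on its cone end (round spigot 17.2 mm across, flat foot). Hexagon 22 mm across flats, 25 across corners, 14 to 23 mm above the foot; threaded end above it is thinner. Grip the hexagon: flats face the body's +x and -x and every 60 degrees on. Origin: centre of the foot, z up. About 40 g.
- union_3: Loose white-silver pipe union, largest of four, 44 mm tall, standing on its cone end (round spigot 19.6 mm across, flat foot). Hexagon 25 mm across flats, 28 across corners, 16 to 26 mm above the foot; threaded end above it is thinner. Grip the hexagon: flats face the body's +x and -x and every 60 degrees on. Origin: centre of the foot, z up. About 40 g.
- seat_a: Smallest of 4 round black seats (shallow cups) fixed in a row by size, 56 mm apart, on a fixed aluminium bar 252x52x12 mm with a hanging tab past the largest seat. Seat 35 mm outside; recess 29 mm across, 6 mm deep, flat floor. Origin: centre of that floor, 15 mm above the table, rim 6 mm above it; z up, x along the row to the larger seats.
- seat_b: Second smallest of 4 round black seats (shallow cups) fixed in a row by size, 56 mm apart, on a fixed aluminium bar 252x52x12 mm with a hanging tab past the largest seat. Seat 39 mm outside; recess 33 mm across, 6 mm deep, flat floor. Origin: centre of that floor, 15 mm above the table, rim 6 mm above it; z up, x along the row to the larger seats.
- seat_c: Second largest of 4 round black seats (shallow cups) fixed in a row by size, 56 mm apart, on a fixed aluminium bar 252x52x12 mm with a hanging tab past the largest seat. Seat 43 mm outside; recess 37 mm across, 6 mm deep, flat floor. Origin: centre of that floor, 15 mm above the table, rim 6 mm above it; z up, x along the row to the larger seats.
- seat_d: Largest of 4 round black seats (shallow cups) fixed in a row by size, 56 mm apart, on a fixed aluminium bar 252x52x12 mm with a hanging tab past the largest seat. Seat 47 mm outside; recess 41 mm across, 6 mm deep, flat floor. Origin: centre of that floor, 15 mm above the table, rim 6 mm above it; z up, x along the row to the larger seats.
- hex_fitting: Bystander: plain metal poppet housing, 30 x 34 x 82 mm, standing on its hexagon beyond the work; origin at the centre of its foot. To be left alone.
- relief_valve: Bystander: relief valve with a blue cap, 104 x 149 x 71 mm, lying beyond the unions; origin at the centre of its underside. To be left alone.

How it is judged (in metres and radians):
At the end, for the whole second after the job is handed in: Each union stands upright (within 0.12 rad) in the seat of its own size rank, its foot's centre within 12 mm sideways and 2.5 mm in height of the centre of the seat's floor, at rest and not touched by the fingers (horizontal distance between union_4 and seat_a below 0.012 m and z of union_4 in the frame of seat_a between -0.0025 and 0.0025 m and angle between each of union_4, union_2, union_1, union_3's own z axis and vertical below 0.12 rad and linear speed of each of union_4, union_2, union_1, union_3 below 0.02 m/s and contact force between each of union_4, union_2, union_1, union_3 and the fingers below 0.05 N and horizontal distance between union_2 and seat_b below 0.012 m and z of union_2 in the frame of seat_b between -0.0025 and 0.0025 m and horizontal distance between union_1 and seat_c below 0.012 m and z of union_1 in the frame of seat_c between -0.0025 and 0.0025 m and horizontal distance between union_3 and seat_d below 0.012 m and z of union_3 in the frame of seat_d between -0.0025 and 0.0025 m).
It fails at once if the poppet housing is pushed more than 15 mm (distance of hex_fitting from where it was at the start of the episode above 0.015 m).
It fails at once if the relief valve is pushed more than 15 mm (distance of relief_valve from where it was at the start of the episode above 0.015 m).
It also fails if it takes over 102 s, if anything falls off the work surface, if the arm or the gripper's body presses on something with over 40 N, if the wrist force passes 120 N, or if a joint passes its speed limit or range.

## Working session

There is one attempt and no reset: what is moved stays moved. The work goes in short steps, Python scripts to look and compute and a shell command to move; the robot and the scene stay as the last step left them, time stands still between calls to the robot, and variables do not carry over. Pictures are saved under pics/ and viewed, at most 16 in all, crops included, and the job is handed in when it is done.

```bash
mkdir -p pics; python3 - <<'E'
from cell import bot
import cv2
for n in ("top","scene","wrist"):
    f=bot.grab_frame(n); cv2.imwrite(f"pics/{n}0.png",f["image"][:,:,::-1])
    print(n,f["fx"],f["cx"],f["cy"],f["R"],f["t"])
print(bot.observe())
E
```

```text
top 514.2925294646398 321.22513180238894 205.99370108304333 [[ 0.01236493 -0.99991704  0.00360823]
 [-0.99698429 -0.01260498 -0.0765731 ]
 [ 0.07661223 -0.00265053 -0.99705744]] [  90.08233152  595.10710876 1438.05069906]
scene 393.86540653149564 316.58858808425606 200.68373428228006 [[ 0.60615077 -0.79513129  0.01864064]
 [-0.505024   -0.40288837 -0.76330316]
 [ 0.61443633  0.45326283 -0.64577148]] [-282.31232412  381.23394217  484.42135407]
wrist 306.191135403706 323.49945841488795 198.59691121460878 [[ 0.22813885  0.97362734 -0.00157262]
 [ 0.93224209 -0.21797503  0.28881063]
 [ 0.28085114 -0.06735498 -0.95738495]] [-622.78941861  -37.97916792  379.21346636]
{'clock': 0.15, 'joint_pos': array([-1.30619242,  0.68980545, -0.19455066,  1.56608544,  0.15727464,
        0.90249867, -0.21509143]), 'qd': array([ 0.00036989, -0.00325016,  0.0003663 , -0.00354083, -0.00010115,
        0.00053338, -0.00160708]), 'tau': array([-4.65550656e-04, -5.39933968e+01, -1.26768541e+00, -1.58717448e+01,
        9.41298465e-03,  6.53718904e-03,  5.40845065e-06]), 'eef_pos': array([142.87984023, 607.94783853, 230.66529049]), 'eef_rot': array([ 1.15109328e-01,  9.93352579e-01, -7.02965563e-04, -4.76297187e-05]), 'wrist_force': array([-0.29943123, -0.93317447, -0.11949698]), 'torque': array([ 0.00082598,  0.04975554, -0.05321552]), 'grip_force': 0.0, 'opening': 85.18931504909733}
```

View pics/top0.png

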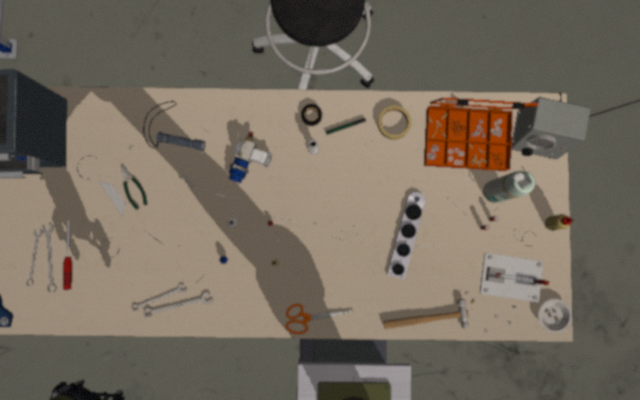

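View pics/scene0.png

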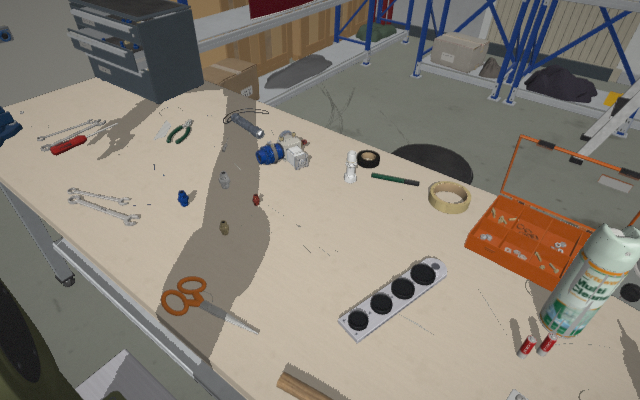

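The top view shows the red union at (270,222), brass at (275,263), blue at (223,259) and silver at (232,221). The seats run from (398,268), the smallest, to (415,212), the largest. The scene view shows the same four unions near (257,199), (224,228), (183,198) and (224,180), with the poppet housing at (351,167) and the relief valve at (285,150).

```bash
cat > h.py <<'E'
from cell import bot
import cv2, numpy as np
from scipy.spatial.transform import Rotation as Ro
def ray(f,u,v,z):
    R=np.array(f["R"]);t=np.array(f["t"]);c=-R.T@t
    d=R.T@np.array([(u-f["cx"])/f["fx"],(v-f["cy"])/f["fy"],1])
    return c+d*(z-c[2])/d[2]
def proj(f,X):
    p=np.array(f["R"])@np.array(X)+f["t"]; return np.array([f["fx"]*p[0]/p[2]+f["cx"],f["fy"]*p[1]/p[2]+f["cy"]])
def go(xyz,yaw=None):
    """print rotation about tool z to make closing axis (tool y) at world angle yaw (mod pi), then translation in the new tool frame"""
    o=bot.observe();R=Ro.from_quat(o["eef_rot"]).as_matrix()
    y0=np.arctan2(R[1,1],R[0,1]); d=0
    if yaw is not None: d=(yaw-y0+np.pi/2)%np.pi-np.pi/2
    # ideal vertical tool frame, x_tool = y x z
    T=np.array([[np.sin(-(y0+d)),np.cos(y0+d),0],[np.cos(y0+d),np.sin(y0+d),0],[0,0,-1]]).T
    T[:,0]=np.cross(T[:,1],T[:,2])
    rv=Ro.from_matrix(R.T@T).as_rotvec()
    print("yaw",y0.round(3),"j7",o["joint_pos"][6].round(3),"rotvec",rv.round(3),"then d",(T.T@(np.array(xyz)-o["eef_pos"])).round(1),"dist",np.linalg.norm(np.array(xyz)-o["eef_pos"]).round())
def snap(n,name):
    f=bot.grab_frame(n); cv2.imwrite(f"pics/{name}.png",f["image"][:,:,::-1]); return f
E
python3 - <<'E'
from h import *
f=bot.grab_frame("top")
P=dict(red=(270,222),brass=(275,263),blue=(223,259),silver=(232,221))
for k,(u,v) in P.items(): print(k,ray(f,u,v,20).round())
for k,(u,v) in dict(a=(398,268),b=(403,250),c=(408,231),d=(415,212)).items(): print(k,ray(f,u,v,18).round())
for k,(u,v) in dict(hexf=(312,148),valve=(247,158)).items(): print(k,ray(f,u,v,30).round())
f=bot.grab_frame("wrist");R=np.array(f["R"]);c=-R.T@np.array(f["t"])
o=bot.observe();T=Ro.from_quat(o["eef_rot"]).as_matrix()
print("cam in tool",T.T@(c-o["eef_pos"]),"axes",(R@T).round(3))
go([500,200,280])
E
```

```text
red [547. 242.  20.]
brass [431. 226.  20.]
blue [441. 373.  20.]
silver [548. 350.  20.]
a [ 421. -122.   18.]
b [ 472. -136.   18.]
c [ 526. -150.   18.]
d [ 581. -170.   18.]
hexf [759. 126.  30.]
valve [728. 310.  30.]
cam in tool [  73.58117307   -1.39140961 -142.36179395] axes [[ 0.001  1.     0.   ]
 [-0.957  0.001 -0.289]
 [-0.289 -0.     0.957]]
yaw 1.34 j7 -0.215 rotvec [-0.001  0.     0.   ] then d [-441.  -315.7  -49.1] dist 545.0
```

The manual's scale: shifts go in shares of 600 mm and turns go in shares of 180 degrees. Converting my numbers, -34 mm / 600 = -0.0567, -20 mm / 600 = -0.0333.

```bash
python3 -m jog '85,-0.0567,-0.03,0.0133,0,0,0
85,-0.0567,-0.03,0.0133,0,0,0
85,-0.0567,-0.03,0.0133,0,0,0
85,-0.0567,-0.03,0.0133,0,0,0
85,-0.0567,-0.03,0.0133,0,0,0
85,-0.0567,-0.03,0.0133,0,0,0
85,-0.0567,-0.03,0.0133,0,0,0
85,-0.0567,-0.03,0.0133,0,0,0
85,-0.0567,-0.03,0.0133,0,0,0
85,-0.0567,-0.03,0.0133,0,0,0
85,-0.0567,-0.0317,0.0133,0,0,0
85,-0.0567,-0.0333,0.0133,0,0,0' | tail -5
python3 - <<'E'
from h import *
snap("wrist","w1"); go([490,300,130])
E
```

```text
eef_pos: [491.2, 301.0, 135.0]
eef_rot: [0.115, 0.993, 0.0, 0.0]
wrist_force: [1.1, -0.6, 0.2]
opening: 84.9
grip_force: 0.0
yaw 1.329 j7 0.441 rotvec [-0.006  0.005  0.   ] then d [8.9 5.7 3.5] dist 11.0
```

View pics/w1.png

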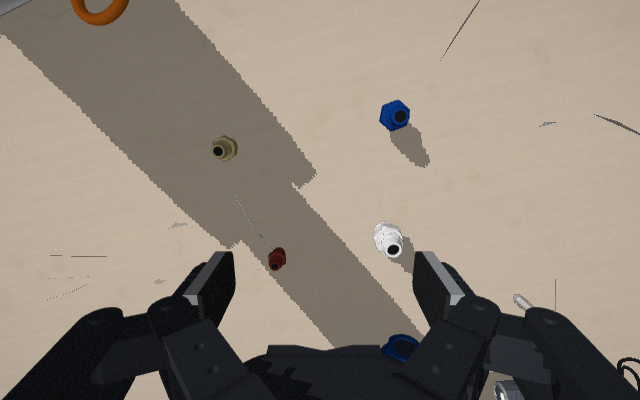

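The wrist view has brass at (223,148), blue at (396,115), silver at (388,240) and red at (277,259). I'll zoom in to read the hexagon orientations.

```bash
python3 - <<'E'
from h import *
im=cv2.imread("pics/w1.png");C=[(277,259),(223,148),(396,115),(388,240)]
m=[cv2.resize(im[v-20:v+20,u-20:u+20],(400,400),interpolation=cv2.INTER_CUBIC)for u,v in C]
m=[cv2.resize(x,(300,300)) if 0 else x[:, :] for x in m]
g=np.vstack([np.hstack(m[:2]),np.hstack(m[2:])]);cv2.imwrite("pics/w1z.png",cv2.resize(g,(600,600)))
E
```

```text
(no output)
```

View pics/w1z.png

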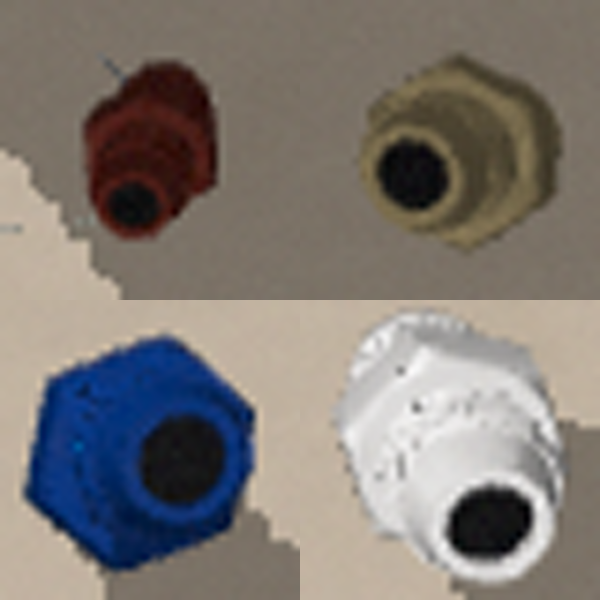

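To row units: -40 mm / 600 = -0.0667, -30 mm / 600 = -0.05.

```bash
python3 -m jog '85,-0.0667,0.0167,0,0,0,0
85,-0.0667,0.0167,0,0,0,0
85,-0.05,0.0167,0,0,0,0
85,0,0,0,0,0,0
85,0,0,0,0,0,0' | tail -5
python3 - <<'E'
from h import *
f=bot.grab_frame("wrist");im=f["image"][:,:,::-1].copy();cv2.imwrite("pics/w2.png",im)
R=bot.observe()["eef_rot"];print(R)
C=[proj(f,p).astype(int) for p in ([547,242,20],[431,226,20],[441,373,20],[548,350,20])];print(C)
m=[cv2.resize(im[v-28:v+28,u-28:u+28],(300,300),interpolation=cv2.INTER_CUBIC)if v>28 else np.zeros((300,300,3),np.uint8) for u,v in C]
cv2.imwrite("pics/w2z.png",np.vstack([np.hstack(m[:2]),np.hstack(m[2:])]))
E
```

```text
eef_pos: [603.6, 305.8, 134.7]
eef_rot: [0.115, 0.993, -0.0, -0.001]
wrist_force: [-0.4, 0.6, -0.4]
opening: 85.4
grip_force: 0.0
[ 1.14759335e-01  9.93392832e-01 -2.08239876e-04 -9.66113541e-04]
[array([235, 147]), array([165,  -2]), array([364, -40]), array([362, 118])]
```

View pics/w2z.png

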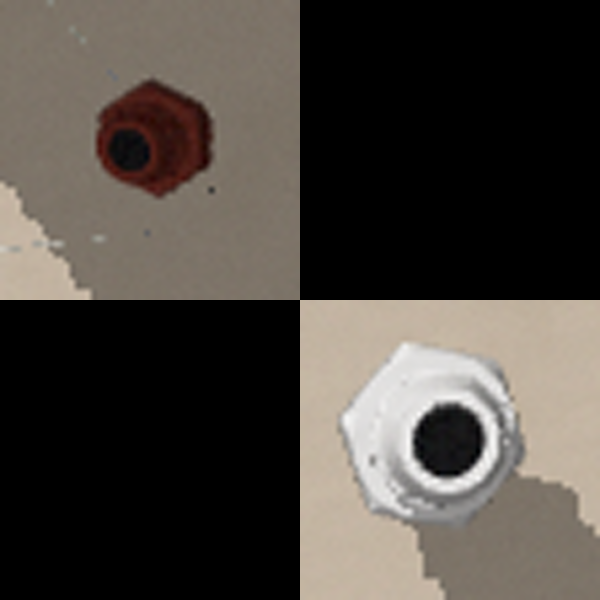

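In the second wrist view the red bore is at (231,147) and the silver bore at (362,116). The hexagon flats read about -0.07 rad (red) and -0.34 rad (silver) from the closing axis.

```bash
python3 - <<'E'
from h import *
f=bot.grab_frame("wrist"); s=ray(f,362,116.1,44); r=ray(f,231.3,147,28); print(s,r)
y0=1.34
go([s[0],s[1],60],y0+.34) ; go([s[0],s[1],60],y0-.34)
E
```

```text
[543.60432385 347.79396733  44.        ] [544.13923227 241.87027351  28.        ]
yaw 1.342 j7 0.576 rotvec [-0.    -0.002 -0.338] then d [53.7 47.5 75. ] dist 104.0
yaw 1.342 j7 0.576 rotvec [-0.001 -0.002  0.342] then d [71.6  3.1 75. ] dist 104.0
```

To row units: 30 mm / 600 = 0.05, 27 mm / 600 = 0.045, -0.12 rad / 3.1416 = -0.0382.

```bash
python3 -m jog '85,0,0,0,0,0,-0.0382
85,0,0,0,0,0,-0.035
85,0,0,0,0,0,-0.035
85,0.045,0.04,0.05,0,0,0
85,0.045,0.04,0.05,0,0,0
85,0,0,0.025,0,0,0
85,0,0,0,0,0,0
85,0,0,0,0,0,0' | tail -5
python3 - <<'E'
from h import *
go([543.6,347.8,9],1.68)
f=snap("wrist","w3");print(proj(f,[543.6,347.8,44]))
E
```

```text
eef_pos: [545.6, 347.2, 60.8]
eef_rot: [-0.054, 0.999, -0.0, 0.0]
wrist_force: [-0.7, -0.4, 0.9]
opening: 85.3
grip_force: 0.0
yaw 1.68 j7 0.688 rotvec [-0.001  0.001 -0.   ] then d [ 1.9  0.8 51.8] dist 52.0
[326.99560374 239.31524026]
```

View pics/w3.png

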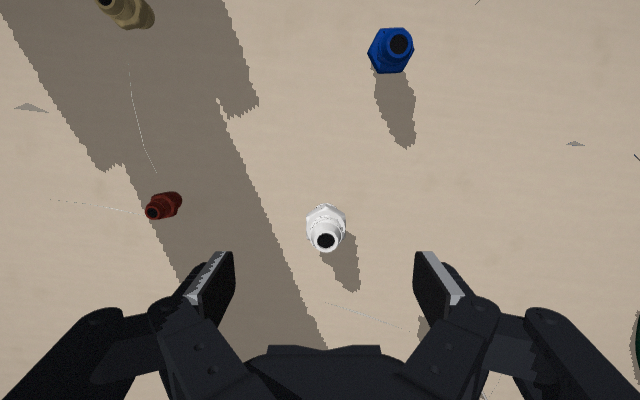

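The silver bore is at (326,240), 1 px from the prediction, and its flats are square to the pads. I'll go down and grip.

To row units: 26 mm / 600 = 0.0433, 2 mm / 600 = 0.0033.

```bash
python3 -m jog '85,0.0033,0.0017,0.0433,0,0,0
85,0,0,0.0433,0,0,0
85,0,0,0,0,0,0
20,0,0,0,0,0,0
20,0,0,0,0,0,0
20,0,0,0,0,0,0
20,0,0,0,0,0,0
20,0,0,0,0,0,0
20,0,0,0,0,0,0
20,0,0,0,0,0,0' | tail -5
```

```text
eef_pos: [543.7, 348.9, 9.6]
eef_rot: [-0.054, 0.999, 0.0, 0.001]
wrist_force: [-1.0, 0.2, 5.5]
opening: 23.0
grip_force: 58.7
```

To row units: -40 mm / 600 = -0.0667, -30 mm / 600 = -0.05, 0.14 rad / 3.1416 = 0.0446.

```bash
python3 -m jog '20,0,0,-0.05,0,0,0
20,0,0,-0.0667,0,0,0
20,0,0,-0.0667,0,0,0.0414
20,0,0,0,0,0,0.0414
20,0,0,0,0,0,0.0446
20,-0.02,-0.0667,0,0,0,0
20,-0.02,-0.0667,0,0,0,0
20,-0.02,-0.0667,0,0,0,0
20,-0.02,-0.0667,0,0,0,0
20,-0.02,-0.0667,0,0,0,0
20,-0.02,-0.0667,0,0,0,0
20,-0.02,-0.0667,0,0,0,0' | tail -5
python3 -m jog '20,-0.02,-0.0667,0,0,0,0
20,-0.02,-0.0667,0,0,0,0
20,-0.02,-0.0667,0,0,0,0
20,-0.02,-0.0667,0,0,0,0
20,-0.02,-0.05,0,0,0,0
20,0,0,0,0,0,0
20,0,0,0,0,0,0' | tail -5
python3 - <<'E'
from h import *
f=snap("wrist","w4")
import pickle;pickle.dump(f,open("w4.pkl","wb"))
go([545,-145,120],1.28)
for p in ([421,-122,18],[581,-170,18]):print(proj(f,p))
E
```

```text
eef_pos: [543.1, 54.7, 118.6]
eef_rot: [0.145, 0.989, 0.0, 0.0]
wrist_force: [0.3, -0.3, -0.3]
opening: 23.1
grip_force: 59.3
eef_pos: [546.1, -143.7, 118.3]
eef_rot: [0.146, 0.989, 0.0, 0.0]
wrist_force: [0.6, 0.8, -0.5]
opening: 23.0
grip_force: 59.3
yaw 1.281 j7 1.06 rotvec [0.001 0.    0.001] then d [ 0.4 -3.2 -1.6] dist 4.0
[303.74248952  28.88745179]
[307.51163113 244.13324094]
```

View pics/w4.png

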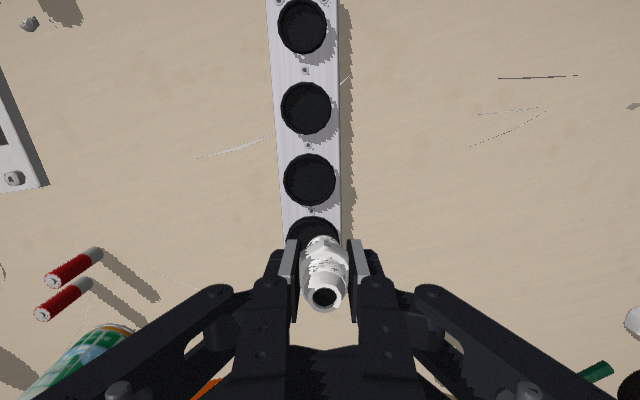

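The silver union is held upright between the pads, with its bore at (324,296). The seat cups are at (302,27), (305,108) and (309,180), and the largest is partly hidden at about (313,240).

```bash
python3 - <<'E'
from h import *
import pickle;f=pickle.load(open("w4.pkl","rb"))
g=cv2.cvtColor(f["image"],cv2.COLOR_RGB2GRAY)
m=(g<60).astype(np.uint8);m[:,:268]=0;m[:,345:]=0;m[215:]=0
m=cv2.morphologyEx(m,cv2.MORPH_OPEN,np.ones((7,7)))
P=[]
for c in cv2.findContours(m,0,2)[0]:
    if cv2.contourArea(c)<800: continue
    (u,v),(w,h),a=cv2.fitEllipse(cv2.convexHull(c)); x=ray(f,u,v,20); print((u,v),(w,h),x.round(1)); P.append(x)
P=np.array(sorted(P,key=lambda p:p[0]))
d=np.diff(P[:,:2],axis=0);print(np.linalg.norm(d,axis=1))
e=P[-1]-P[0];e/=np.linalg.norm(e);mid=P.mean(0)
for k,s in zip("abcd",(-56,0,56,112)):print(k,(mid+s*e).round(1))
print("dir",np.arctan2(e[1],e[0]))
E
```

```text
(309.07476806640625, 179.5238037109375) (51.704681396484375, 52.176448822021484) [ 526.2 -151.2   20. ]
(305.5907897949219, 107.93196868896484) (50.11627960205078, 52.314842224121094) [ 472.6 -137.    20. ]
(301.91131591796875, 25.62308120727539) (48.64289093017578, 56.051849365234375) [ 419.1 -122.6   20. ]
[55.4157296  55.38445621]
a [ 418.5 -122.5   20. ]
b [ 472.6 -136.9   20. ]
c [ 526.8 -151.4   20. ]
d [ 580.9 -165.8   20. ]
dir -0.2606062400056928
```

```bash
python3 - <<'E'
from h import *
go([580.9,-166,50],1.31)
E
```

```text
yaw 1.281 j7 1.06 rotvec [ 0.001  0.    -0.029] then d [-39.6 -14.2  68.4] dist 80.0
```

To row units: 30 mm / 600 = 0.05, 24 mm / 600 = 0.04, -0.03 rad / 3.1416 = -0.0095.

```bash
python3 -m jog '20,0,0,0,0,0,-0.0095
20,-0.0333,-0.0117,0.0233,0,0,0
20,-0.0333,-0.0117,0.04,0,0,0
20,0,0,0.05,0,0,0
20,0,0,0.0167,0,0,0
20,0,0,0.0167,0,0,0
20,0,0,0.0067,0,0,0
20,0,0,0,0,0,0
20,0,0,0,0,0,0' | tail -5
```

```text
eef_pos: [581.8, -166.6, 27.2]
eef_rot: [0.13, 0.992, 0.0, 0.001]
wrist_force: [0.0, 0.0, -1.0]
opening: 22.9
grip_force: 59.3
```

To row units: 2 mm / 600 = 0.0033.

```bash
python3 -m jog '20,0,0,0.0033,0,0,0
20,0,0,0,0,0,0
20,0,0,0,0,0,0' | tail -5; python3 -m jog '20,0,0,0.0017,0,0,0
20,0,0,0,0,0,0' | tail -5
```

```text
eef_pos: [581.4, -166.9, 24.6]
eef_rot: [0.13, 0.992, 0.0, 0.0]
wrist_force: [-0.4, 0.1, 1.5]
opening: 22.8
grip_force: 59.4
eef_pos: [581.5, -167.0, 24.5]
eef_rot: [0.13, 0.992, -0.0, 0.0]
wrist_force: [-2.6, -0.8, 8.2]
opening: 22.8
grip_force: 60.2
```

To row units: -45 mm / 600 = -0.075, -35 mm / 600 = -0.0583, -0.05 rad / 3.1416 = -0.0159.

```bash
python3 -m jog '60,0,0,0,0,0,0
60,0,0,0,0,0,0
60,0,0,0,0,0,0
60,0,0,-0.0167,0,0,0
60,0,0,-0.0583,0,0,0
60,0,0,-0.075,0,0,0
60,0,0,-0.025,0,0,-0.0159
85,0.0083,0,0,0,0,-0.0159
85,0.0167,0.0333,0,0,0,0
85,0,0,0,0,0,0' | tail -5
python3 - <<'E'
from h import *
f=snap("wrist","w5"); print(proj(f,[581,-166.5,59]),proj(f,[581,-166.5,15]))
go([544.1,241.9,100],1.41)
E
```

```text
eef_pos: [569.2, -141.1, 129.2]
eef_rot: [0.078, 0.997, 0.001, -0.0]
wrist_force: [-0.1, 0.9, 0.1]
opening: 85.0
grip_force: 0.0
[293.868461   230.80013737] [298.33812196 211.49567486]
yaw 1.413 j7 1.174 rotvec [0.001 0.    0.003] then d [ 86.9 375.7  29. ] dist 387.0
```

View pics/w5.png

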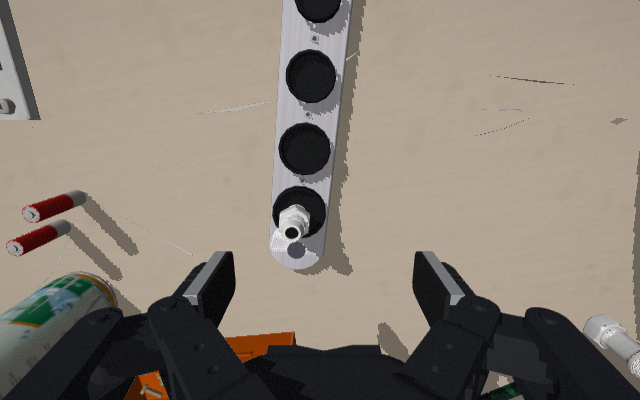

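Silver stands upright in the largest seat, with its top at (292,232) and the cup at (299,212). Red is next.

To row units: 40 mm / 600 = 0.0667, 20 mm / 600 = 0.0333.

```bash
python3 -m jog '85,0.0183,0.0667,0,0,0,0
85,0.0183,0.0667,0,0,0,0
85,0.0183,0.0667,0,0,0,0
85,0.0183,0.0667,0,0,0,0
85,0.0183,0.0667,0,0,0,0
85,0.0183,0.0667,0,0,0,0
85,0.0183,0.0667,0,0,0,0
85,0.0167,0.0667,0.0333,0,0,0
85,0,0.0667,0.0333,0,0,0
85,0,0.025,0.0317,0,0,0
85,0,0,0,0,0,0
85,0,0,0,0,0,0' | tail -5
python3 - <<'E'
from h import *
f=snap("wrist","w6"); print(proj(f,[544.1,241.9,28]))
im=f["image"]; hsv=cv2.cvtColor(im,cv2.COLOR_RGB2HSV)
import pickle;pickle.dump(f,open("w6.pkl","wb"))
u,v=proj(f,[544.1,241.9,18]).astype(int)
cv2.imwrite("pics/w6z.png",cv2.resize(im[v-40:v+40,u-40:u+40,::-1],(480,480),interpolation=cv2.INTER_CUBIC));print(u,v)
go([544.1,241.9,7],1.41)
E
```

```text
eef_pos: [544.2, 238.3, 69.1]
eef_rot: [0.081, 0.997, -0.001, -0.0]
wrist_force: [0.4, -0.6, 0.6]
opening: 85.1
grip_force: 0.0
[331.11227235 224.84806682]
330 219
yaw 1.408 j7 0.566 rotvec [-0.002  0.001 -0.002] then d [ 1.3  4.2 62.7] dist 63.0
```

View pics/w6z.png

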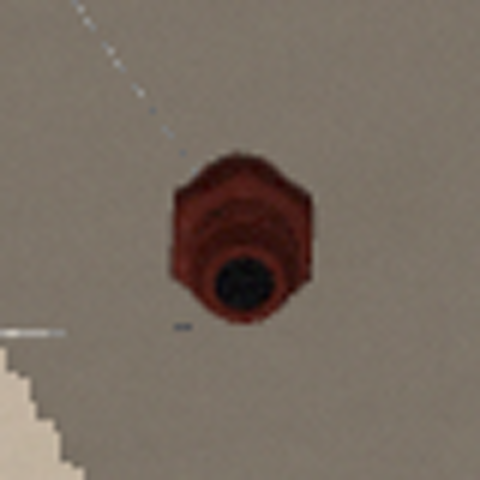

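The red bore is at (331,226) and its flats are square to the pads. I'll grip with the TCP at z≈7.

To row units: 32 mm / 600 = 0.0533, 30 mm / 600 = 0.05.

```bash
python3 -m jog '85,0.0008,0.0067,0.05,0,0,0
85,0,0,0.0533,0,0,0
85,0,0,0,0,0,0
10,0,0,0,0,0,0
10,0,0,0,0,0,0
10,0,0,0,0,0,0
10,0,0,0,0,0,0
10,0,0,0,0,0,0
10,0,0,0,0,0,0
10,0,0,0,0,0,0
10,0,0,0,0,0,0' | tail -5
```

```text
eef_pos: [544.6, 243.9, 8.3]
eef_rot: [0.08, 0.997, 0.0, 0.001]
wrist_force: [-0.6, -0.0, 5.0]
opening: 12.7
grip_force: 58.5
```

To row units: -40 mm / 600 = -0.0667, -20 mm / 600 = -0.0333, 0.05 rad / 3.1416 = 0.0159.

```bash
python3 -m jog '10,0,0,-0.0333,0,0,0
10,0,0,-0.0667,0,0,0.0159
10,0,0,-0.0667,0,0,0.0159
10,0.0033,-0.0667,0,0,0,0
10,0.0033,-0.0667,0,0,0,0
10,0.0033,-0.0667,0,0,0,0
10,0.0033,-0.0667,0,0,0,0
10,0.0033,-0.0667,0,0,0,0
10,0.0033,-0.0667,0,0,0,0
10,0.0033,-0.0667,0,0,0,0
10,0.0033,-0.0667,0,0,0,0
10,0.0067,-0.0667,0,0,0,0' | tail -5
python3 -m jog '10,0.0067,-0.0267,0,0,0,0
10,0,0,0,0,0,0
10,0,0,0,0,0,0'|tail -5
python3 - <<'E'
from h import *
f=snap("wrist","w7"); o=bot.observe();
go([418.5,-122.5,60],1.31)
E
```

```text
eef_pos: [431.7, -100.4, 107.5]
eef_rot: [0.13, 0.992, 0.0, 0.001]
wrist_force: [1.0, -0.3, -0.1]
opening: 12.9
grip_force: 58.8
eef_pos: [424.5, -112.9, 107.4]
eef_rot: [0.13, 0.992, 0.0, 0.001]
wrist_force: [0.9, -0.1, -0.6]
opening: 12.9
grip_force: 58.9
yaw 1.312 j7 0.892 rotvec [0.001 0.001 0.002] then d [  3.6 -11.6  47.5] dist 49.0
```

View pics/w7.png

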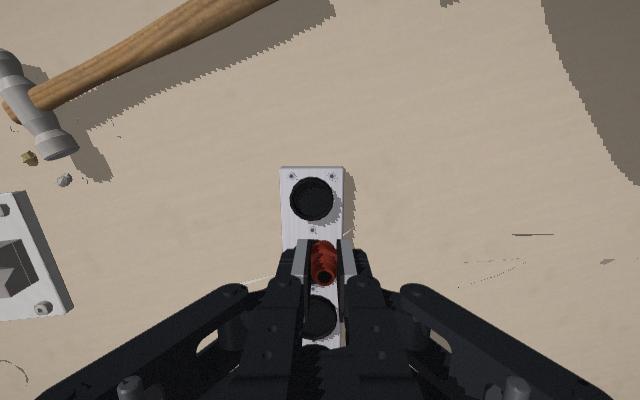

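Red is held at (323,265), and the smallest seat is clear at (311,199). I'll re-measure that seat from here.

```bash
python3 - <<'E'
from h import *
f=bot.grab_frame("wrist"); print(ray(f,311.5,199,20)); p=ray(f,311.5,199,20)
go([p[0],p[1],40],1.31)
E
```

```text
[ 418.58320817 -121.37942515   20.        ]
yaw 1.312 j7 0.892 rotvec [0.001 0.001 0.002] then d [  3.7 -10.8  67.4] dist 68.0
```

To row units: 30 mm / 600 = 0.05, 12 mm / 600 = 0.02.

```bash
python3 -m jog '10,0.0058,-0.0183,0.05,0,0,0
10,0,0,0.05,0,0,0
10,0,0,0.02,0,0,0
10,0,0,0.0133,0,0,0
10,0,0,0.0033,0,0,0
10,0,0,0,0,0,0
10,0,0,0,0,0,0' | tail -5; python3 -m jog '10,0,0,0.0025,0,0,0
10,0,0,0,0,0,0
10,0,0,0,0,0,0' | tail -5
```

```text
eef_pos: [420.3, -122.7, 28.5]
eef_rot: [0.129, 0.992, 0.001, -0.002]
wrist_force: [0.5, -0.4, 0.2]
opening: 12.7
grip_force: 58.9
eef_pos: [419.9, -123.5, 27.2]
eef_rot: [0.13, 0.992, 0.0, -0.002]
wrist_force: [-0.1, -0.0, -0.4]
opening: 12.6
grip_force: 58.9
```

To row units: 3 mm / 600 = 0.005.

```bash
python3 -m jog '10,0,0,0.005,0,0,0
10,0,0,0,0,0,0
10,0,0,0,0,0,0' | tail -5; python3 -m jog '10,0,0,0.0017,0,0,0
10,0,0,0,0,0,0' | tail -5
```

```text
eef_pos: [419.6, -123.8, 24.1]
eef_rot: [0.13, 0.992, 0.0, -0.002]
wrist_force: [0.1, -0.4, -0.5]
opening: 12.5
grip_force: 58.9
eef_pos: [419.7, -123.8, 23.3]
eef_rot: [0.13, 0.992, 0.0, -0.002]
wrist_force: [-0.1, 0.3, 3.1]
opening: 12.9
grip_force: 59.1
```

To row units: -40 mm / 600 = -0.0667, -35 mm / 600 = -0.0583.

```bash
python3 -m jog '60,0,0,0,0,0,0
60,0,0,0,0,0,0
60,0,0,0,0,0,0
60,0,0,-0.0167,0,0,0
60,0,0,-0.0583,0,0,0
60,-0.0167,0,-0.0667,0,0,0
85,-0.0167,0.0333,0,0,0,0
85,0,0,0,0,0,0' | tail -5
python3 - <<'E'
from h import *
f=snap("wrist","w8"); print(proj(f,[418.6,-122,43]),proj(f,[418.6,-122,15]))
go([475,230,110],1.31)
E
```

```text
eef_pos: [447.5, -108.1, 109.3]
eef_rot: [0.13, 0.992, 0.002, 0.001]
wrist_force: [0.2, 1.1, -0.7]
opening: 84.8
grip_force: 0.0
[295.06262237 179.69594619] [298.06065255 171.4827222 ]
yaw 1.311 j7 0.549 rotvec [ 0.001 -0.002  0.001] then d [ 58.8 335.4  -1.7] dist 341.0
```

View pics/w8.png

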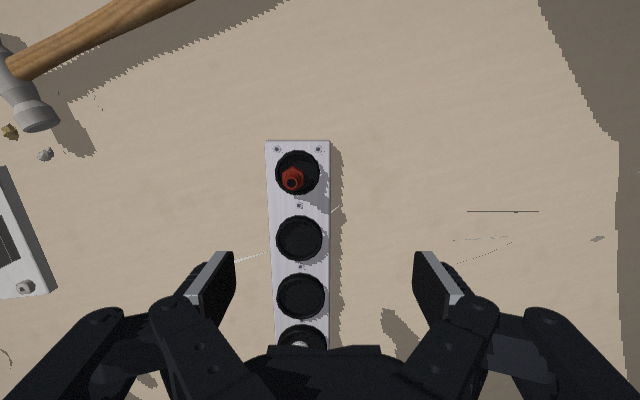

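Red stands in the smallest seat, with its top at (292,183) and the cup at (297,172). Seat b is at (299,238) and seat c at (301,297). Brass is next.

To row units: 40 mm / 600 = 0.0667, 15 mm / 600 = 0.025.

```bash
python3 - <<'E'
from h import *
f=bot.grab_frame("wrist")
for q in ((299,238),(301,297)):print(ray(f,*q,20).round(1))
E
python3 -m jog '85,0.0117,0.0667,0,0,0,0
85,0.0117,0.0667,0,0,0,0
85,0.0117,0.0667,0,0,0,0
85,0.0117,0.0667,0,0,0,0
85,0.0117,0.0667,0,0,0,0
85,0.0117,0.0667,0,0,0,0
85,0.0117,0.0667,0,0,0,0
85,0.0117,0.0667,0,0,0,0
85,0.005,0.025,0,0,0,0
85,0,0,0,0,0,0
85,0,0,0,0,0,0'|tail -5
python3 - <<'E'
from h import *
import pickle
f=snap("wrist","w9");pickle.dump(f,open("w9.pkl","wb"))
im=f["image"][:,:,::-1]
C=[proj(f,p).astype(int) for p in ([431,226,20],[441,373,20])];print(C)
cv2.imwrite("pics/w9z.png",np.hstack([cv2.resize(im[v-30:v+30,u-30:u+30],(400,400),interpolation=cv2.INTER_CUBIC) for u,v in C]))
E
```

```text
[ 468.4 -137.2   20. ]
[ 522.4 -151.1   20. ]
eef_pos: [472.9, 226.7, 107.2]
eef_rot: [0.13, 0.991, -0.002, -0.003]
wrist_force: [0.3, -0.4, 0.0]
opening: 85.4
grip_force: 0.0
[array([310, 153]), array([510, 114])]
```

View pics/w9z.png

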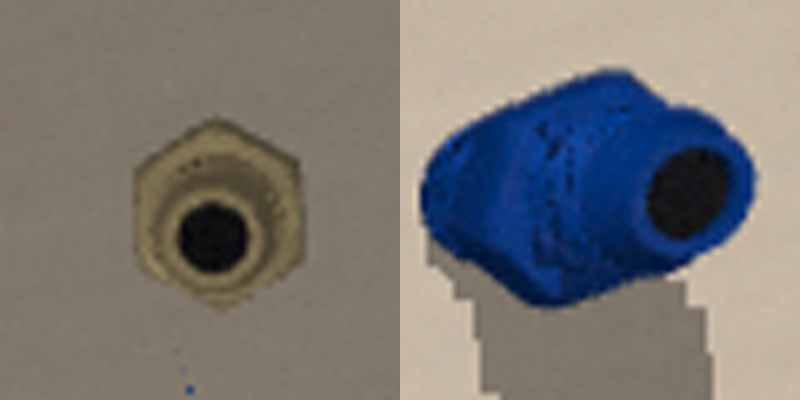

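The brass bore is at (312,159) with flats square to the pads, and the blue bore is at (523,113).

```bash
python3 - <<'E'
from h import *
f=bot.grab_frame("wrist"); b=ray(f,312,158.6,34); c=ray(f,523.2,113,39); print(b,c)
go([b[0],b[1],60]); go([b[0],b[1],8])
E
```

```text
[433.61582429 226.56114389  34.        ] [439.80573568 370.32031661  39.        ]
yaw 1.308 j7 0.057 rotvec [-0.004 -0.005 -0.   ] then d [38.6 -9.8 47.5] dist 62.0
yaw 1.308 j7 0.057 rotvec [-0.004 -0.005 -0.   ] then d [38.6 -9.8 99.5] dist 107.0
```

To row units: 27 mm / 600 = 0.045, 20 mm / 600 = 0.0333, -0.005 rad / 3.1416 = -0.0016.

```bash
python3 -m jog '85,0.0333,-0.0083,0.0333,-0.0013,-0.0016,0
85,0.0317,-0.0083,0.045,0,0,0
85,0,0,0,0,0,0
85,0,0,0,0,0,0'|tail -5
python3 - <<'E'
from h import *
f=bot.grab_frame("wrist");p=[433.6,226.6,34];go([433.6,226.6,8]);q=proj(f,p);print(q)
u,v=q.astype(int);g=cv2.cvtColor(f["image"],cv2.COLOR_RGB2GRAY)[v-12:v+13,u-12:u+13];m=(g<50);print((np.argwhere(m).mean(0)[::-1]+[u-12,v-12]),m.sum())
E
```

```text
eef_pos: [433.6, 228.2, 61.2]
eef_rot: [0.13, 0.991, 0.001, 0.001]
wrist_force: [0.9, 0.8, -0.2]
opening: 85.2
grip_force: 0.0
yaw 1.308 j7 -0.145 rotvec [ 0.004  0.002 -0.   ] then d [ 0.4 -2.4 53.6] dist 54.0
[323.03914285 234.88107568]
[323.20588235 233.46078431] 102
```

To row units: 27 mm / 600 = 0.045, 26 mm / 600 = 0.0433, 0.002 rad / 3.1416 = 0.0006.

```bash
python3 -m jog '85,0.0017,-0.0033,0.0433,0.0006,0.0006,0
85,0,0,0.045,0,0,0
85,0,0,0,0,0,0
10,0,0,0,0,0,0
10,0,0,0,0,0,0
10,0,0,0,0,0,0
10,0,0,0,0,0,0
10,0,0,0,0,0,0
10,0,0,0,0,0,0
10,0,0,0,0,0,0
10,0,0,0,0,0,0' | tail -5
python3 -m jog '10,0,0,-0.0333,0,0,0
10,0,0,-0.0667,0,0,0
10,0,0,-0.0667,0,0,0
10,0,0,0,0,0,0
10,0,0,0,0,0,0' | tail -5
python3 - <<'E'
from h import *
go([471,-137,110],1.31)
E
```

```text
eef_pos: [432.5, 228.3, 9.1]
eef_rot: [0.13, 0.992, 0.001, 0.0]
wrist_force: [-0.6, -0.1, 5.8]
opening: 16.6
grip_force: 58.4
eef_pos: [432.7, 227.8, 109.1]
eef_rot: [0.13, 0.991, 0.002, 0.0]
wrist_force: [0.7, 0.2, 0.0]
opening: 16.3
grip_force: 59.0
yaw 1.309 j7 -0.062 rotvec [ 0.003  0.    -0.001] then d [-131.1 -342.6   -0.9] dist 367.0
```

To row units: -38 mm / 600 = -0.0633, -15 mm / 600 = -0.025.

```bash
python3 -m jog '10,-0.0233,-0.0633,0,0,0,0
10,-0.0233,-0.0633,0,0,0,0
10,-0.0233,-0.0633,0,0,0,0
10,-0.025,-0.0633,0,0,0,0
10,-0.025,-0.0633,0,0,0,0
10,-0.025,-0.0633,0,0,0,0
10,-0.025,-0.0633,0,0,0,0
10,-0.025,-0.0633,0,0,0,0
10,-0.0233,-0.0633,0,0,0,0
10,0,0,0,0,0,0
10,0,0,0,0,0,0'|tail -5
python3 - <<'E'
from h import *
f=snap("wrist","w10")
go([471,-137,35],1.31)
E
```

```text
eef_pos: [469.4, -137.3, 106.1]
eef_rot: [0.131, 0.991, 0.001, -0.002]
wrist_force: [-1.0, 0.6, -0.7]
opening: 15.8
grip_force: 59.0
yaw 1.31 j7 0.643 rotvec [ 0.003 -0.003  0.   ] then d [-1.6 -1.  71.4] dist 71.0
```

View pics/w10.png

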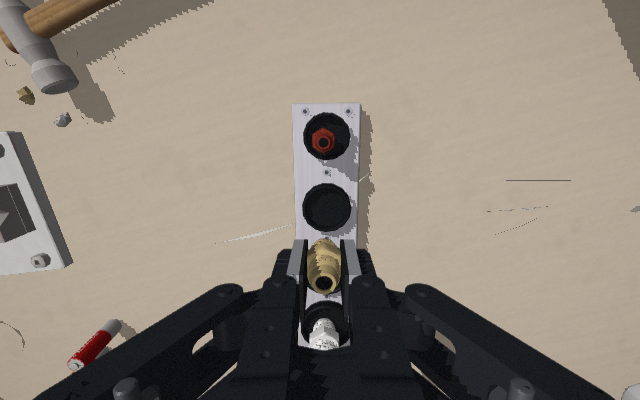

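Brass is held upright at (324,265). Seat b is at (326,208), and red is well inside seat a.

To row units: 30 mm / 600 = 0.05, 12 mm / 600 = 0.02, -0.003 rad / 3.1416 = -0.001.

```bash
python3 - <<'E'
from h import *
f=bot.grab_frame("wrist");print(ray(f,326.3,207.5,20),ray(f,326.5,136,20))
E
python3 -m jog '10,-0.0017,-0.0017,0.05,0.001,-0.001,0
10,0,0,0.05,0,0,0
10,0,0,0.02,0,0,0
10,0,0,0.0083,0,0,0
10,0,0,0,0,0,0
10,0,0,0,0,0,0' | tail -5
```

```text
[ 472.49777803 -135.16877543   20.        ] [ 418.95873712 -120.9236594    20.        ]
eef_pos: [471.7, -136.7, 30.9]
eef_rot: [0.129, 0.992, -0.0, 0.001]
wrist_force: [0.4, 0.2, -0.7]
opening: 16.0
grip_force: 59.0
```

Contact is expected at about z=24.1.

To row units: 4 mm / 600 = 0.0067, 1 mm / 600 = 0.0017.

```bash
python3 -m jog '10,0,0.0017,0.0067,0,0,0
10,0,0,0,0,0,0' | tail -5; python3 -m jog '10,0,0,0.0042,0,0,0
10,0,0,0,0,0,0
10,0,0,0,0,0,0' | tail -5
```

```text
eef_pos: [471.8, -136.4, 26.6]
eef_rot: [0.13, 0.992, -0.001, 0.001]
wrist_force: [-0.6, 0.8, -0.5]
opening: 16.4
grip_force: 59.0
eef_pos: [471.8, -136.6, 24.1]
eef_rot: [0.13, 0.992, -0.001, 0.001]
wrist_force: [0.3, 0.3, 3.5]
opening: 16.2
grip_force: 59.4
```

To row units: -45 mm / 600 = -0.075, -35 mm / 600 = -0.0583, 0.08 rad / 3.1416 = 0.0255.

```bash
python3 -m jog '60,0,0,0,0,0,0
60,0,0,0,0,0,0
60,0,0,0,0,0,0
60,0,0,-0.0167,0,0,0
60,0,0,-0.0583,0,0,0
60,0,0,-0.075,0,0,0.0255
85,0,0,0,0,0,0.0255
85,0,0,0,0,0,0' | tail -5
python3 - <<'E'
from h import *
go([465,370,110],1.155)
E
```

```text
eef_pos: [471.9, -136.8, 114.8]
eef_rot: [0.209, 0.978, -0.001, 0.002]
wrist_force: [-0.5, -0.4, -0.3]
opening: 84.5
grip_force: 0.0
yaw 1.149 j7 0.529 rotvec [-0.001  0.004 -0.006] then d [211.  460.8   4.8] dist 507.0
```

To row units: 39 mm / 600 = 0.065, 32 mm / 600 = 0.0533.

```bash
python3 -m jog '85,0.03,0.065,0,0,0,0
85,0.03,0.065,0,0,0,0
85,0.03,0.065,0,0,0,0
85,0.03,0.065,0,0,0,0
85,0.03,0.065,0,0,0,0
85,0.03,0.065,0,0,0,0
85,0.03,0.065,0,0,0,0
85,0.03,0.065,0,0,0,0
85,0.03,0.065,0,0,0,0
85,0.03,0.065,0,0,0,0
85,0.03,0.065,0,0,0,0
85,0.0217,0.0533,0,0,0,0'|tail -5
python3 -m jog '85,0,0,0,0,0,0
85,0,0,0,0,0,0'|tail -5
python3 - <<'E'
from h import *
f=bot.grab_frame("wrist");im=f["image"][:,:,::-1]
u,v=proj(f,[439.8,370.3,25]).astype(int);print(u,v)
cv2.imwrite("pics/w11z.png",cv2.resize(im[v-30:v+30,u-30:u+30],(480,480),interpolation=cv2.INTER_CUBIC))
p=[439.8,370.3,39];q=proj(f,p);go([439.8,370.3,60]);print(q)
u,v=q.astype(int);g=im[v-14:v+15,u-14:u+15].max(2);m=g<50;c=np.argwhere(m).mean(0)[::-1]+[u-14,v-14];print(c,m.sum(),ray(f,*c,39))
E
```

```text
eef_pos: [465.6, 373.0, 111.9]
eef_rot: [0.207, 0.978, -0.001, 0.0]
wrist_force: [-0.4, -0.1, -0.0]
opening: 85.0
grip_force: 0.0
eef_pos: [466.1, 370.4, 111.7]
eef_rot: [0.207, 0.978, -0.002, 0.0]
wrist_force: [1.0, -0.1, 0.1]
opening: 85.0
grip_force: 0.0
311 173
yaw 1.151 j7 -0.169 rotvec [-0.004  0.002  0.   ] then d [25.  -9.6 51.7] dist 58.0
[310.5733274  177.84055956]
[312.56692913 176.07086614] 127 [439.19567793 372.15125898  39.        ]
```

View pics/w11z.png

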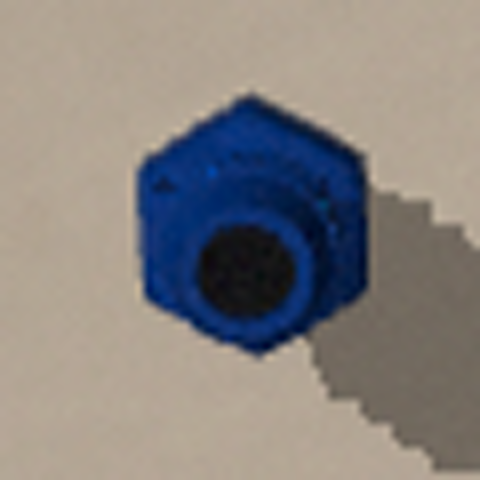

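Blue is square to the pads, with its bore at (312.6,176). I'll move over it and grip.

The manual's scale: shifts go in shares of 600 mm and turns go in shares of 180 degrees. Converting my numbers, 25 mm / 600 = 0.0417, 13 mm / 600 = 0.0217, -0.004 rad / 3.1416 = -0.0013.

```bash
python3 -m jog '85,0.0217,-0.0067,0.0417,-0.0013,0.0006,0
85,0.0217,-0.0067,0.0417,0,0,0
85,0,0,0,0,0,0
85,0,0,0,0,0,0'|tail -5
python3 - <<'E'
from h import *
go([439.3,371.8,8.5])
E
```

```text
eef_pos: [440.7, 372.4, 63.0]
eef_rot: [0.209, 0.978, 0.001, 0.0]
wrist_force: [0.7, 0.3, 0.1]
opening: 85.4
grip_force: 0.0
yaw 1.15 j7 -0.279 rotvec [ 0.001  0.001 -0.   ] then d [ 1.  -1.1 54.5] dist 54.0
```

To row units: 28 mm / 600 = 0.0467, 26 mm / 600 = 0.0433.

```bash
python3 -m jog '85,0.0017,-0.0017,0.0433,0,0,0
85,0,0,0.0467,0,0,0
85,0,0,0,0,0,0
15,0,0,0,0,0,0
15,0,0,0,0,0,0
15,0,0,0,0,0,0
15,0,0,0,0,0,0
15,0,0,0,0,0,0
15,0,0,0,0,0,0
15,0,0,0,0,0,0
15,0,0,0,0,0,0' | tail -5
python3 -m jog '15,0,0,-0.0333,0,0,0
15,0,0,-0.0667,0,0,0
15,0,0,-0.075,0,0,-0.0255
15,0,0,0,0,0,-0.0255
15,0,0,0,0,0,0' | tail -5
python3 - <<'E'
from h import *
go([526,-151,110],1.31)
E
```

```text
eef_pos: [439.4, 373.9, 10.2]
eef_rot: [0.209, 0.978, 0.002, 0.001]
wrist_force: [-0.5, -1.2, 5.5]
opening: 20.1
grip_force: 58.5
eef_pos: [439.4, 373.6, 115.5]
eef_rot: [0.13, 0.991, 0.003, 0.001]
wrist_force: [-0.3, -0.5, -1.7]
opening: 19.8
grip_force: 59.0
yaw 1.31 j7 -0.107 rotvec [ 0.005  0.002 -0.   ] then d [-218.9 -484.5    5.5] dist 532.0
```

To row units: -44 mm / 600 = -0.0733, -40 mm / 600 = -0.0667.

```bash
python3 -m jog '15,-0.03,-0.0667,0,0,0,0
15,-0.03,-0.0667,0,0,0,0
15,-0.03,-0.0667,0,0,0,0
15,-0.03,-0.0667,0,0,0,0
15,-0.03,-0.0667,0,0,0,0
15,-0.03,-0.0667,0,0,0,0
15,-0.03,-0.0667,0,0,0,0
15,-0.03,-0.0667,0,0,0,0
15,-0.03,-0.0667,0,0,0,0
15,-0.03,-0.0667,0,0,0,0
15,-0.03,-0.0667,0,0,0,0
15,-0.0333,-0.0733,0,0,0,0'|tail -5
python3 -m jog '15,0,0,0,0.001,0,0
15,0,0,0,0,0,0'|tail -5
python3 - <<'E'
from h import *
f=snap("wrist","w12");go([526,-151,35],1.31)
E
```

```text
eef_pos: [523.8, -151.7, 111.7]
eef_rot: [0.13, 0.991, 0.002, -0.001]
wrist_force: [0.4, 0.3, -1.2]
opening: 19.5
grip_force: 59.0
eef_pos: [523.5, -152.1, 111.4]
eef_rot: [0.133, 0.991, 0.0, -0.001]
wrist_force: [0.1, 0.8, -1.0]
opening: 19.4
grip_force: 59.0
yaw 1.309 j7 0.754 rotvec [ 0.001 -0.001 -0.001] then d [-2.4 -0.4 76.8] dist 77.0
```

View pics/w12.png

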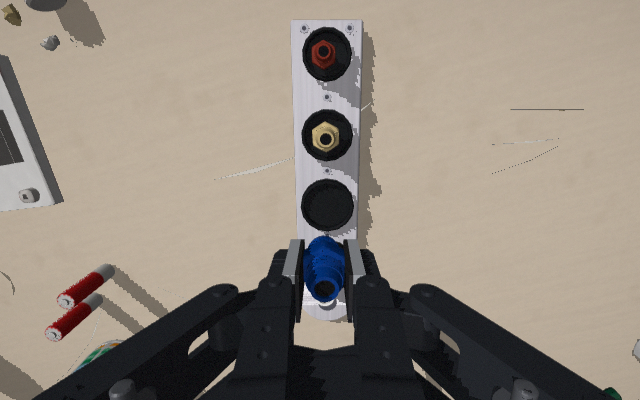

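Red at (323,53) and brass at (325,137) stand in their cups. Blue is held at (324,270) and seat c is free at (327,206).

To row units: 30 mm / 600 = 0.05, 14 mm / 600 = 0.0233.

```bash
python3 - <<'E'
from h import *
f=bot.grab_frame("wrist");print(ray(f,327,206,20))
E
python3 -m jog '15,-0.005,0,0.05,0,0,0
15,0,0,0.05,0,0,0
15,0,0,0.0233,0,0,0
15,0,0,0.0083,0,0,0
15,0,0,0,0,0,0
15,0,0,0,0,0,0' | tail -5
```

```text
[ 527.34936284 -149.23958819   20.        ]
eef_pos: [528.3, -150.8, 34.5]
eef_rot: [0.13, 0.992, 0.0, 0.001]
wrist_force: [0.3, 0.3, -0.6]
opening: 19.3
grip_force: 59.0
```

To row units: 7 mm / 600 = 0.0117, 1 mm / 600 = 0.0017.

```bash
python3 -m jog '15,0.0017,0,0.0117,0,0,0
15,0,0,0,0,0,0
15,0,0,0,0,0,0' | tail -5; python3 -m jog '15,0,0,0.0033,0,0,0
15,0,0,0,0,0,0
15,0,0,0,0,0,0' | tail -5
```

```text
eef_pos: [526.6, -151.2, 26.7]
eef_rot: [0.13, 0.992, 0.0, 0.0]
wrist_force: [-0.1, 0.2, -1.3]
opening: 19.3
grip_force: 59.0
eef_pos: [526.9, -151.2, 25.2]
eef_rot: [0.13, 0.992, -0.0, 0.001]
wrist_force: [-0.5, -1.1, 5.6]
opening: 19.4
grip_force: 59.6
```

To row units: -45 mm / 600 = -0.075, -40 mm / 600 = -0.0667.

```bash
python3 -m jog '60,0,0,0,0,0,0
60,0,0,0,0,0,0
60,0,0,0,0,0,0
60,0,0,-0.0167,0,0,0
60,0,0,-0.0583,0,0,0
60,0,0,-0.075,0,0,0
60,-0.0667,0,-0.0333,0,0,0
60,-0.0667,0,0,0,0,0
60,0,0,0,0,0,0
60,0,0,0,0,0,0' | tail -5
python3 - <<'E'
from h import *
f=snap("wrist","w13")
for p in ((419,-122),(472,-136.5),(527,-150.5),(581,-166)):print(proj(f,[*p,15]).round())
print(bot.observe()["clock"])
E
```

```text
eef_pos: [603.8, -171.6, 134.8]
eef_rot: [0.13, 0.991, 0.0, 0.0]
wrist_force: [-1.6, 0.0, -0.1]
opening: 60.1
grip_force: 0.0
[326. -67.]
[325.  20.]
[326.  98.]
[324. 167.]
28.25
```

View pics/w13.png

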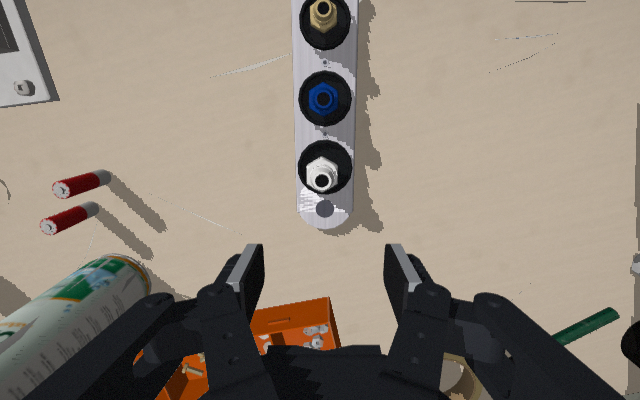

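Brass (323,10), blue (323,99) and silver (322,180) all stand upright in their cups, and red was confirmed in the view before.

```bash
python3 -c "
from cell import bot
print(bot.close_job())"
```

```text
the job is handed in; nothing more can be done
None
```

All four unions stand upright and released in the seats of their own size, the relief valve and poppet housing were not touched, and the job was handed in at about 28 s; the hand-in returned no verdict.

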